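# Clamp a kendama ken with the under-board lever knob

## Task

Stand the walnut ken upright, point up, in the open clamp on top of the drying cupboard, between the sliding jaw and the V-block, and let go of it. Then, with the lever knob on the underside of the cupboard's overhanging top board, close the jaw until it holds the ken snugly in the V-block at about 16 N of jaw force, never above 30 N, which would bruise the wood. Leave it clamped with nothing touching it, and do not push on the jaw itself or disturb the other things.

Things in the scene. Friction and masses are not known exactly. Their poses are not given: they have to be found in the camera images.
- ken: Dark walnut spindle standing on the worktop, left or right of the cupboard: 150 mm tall, about 80 g. Round base 40 mm across, 20 mm high, narrowing to a straight shaft 20 mm across from 30 to 110 mm above the underside, then tapering to a blunt point. Origin: centre of the underside; z up along the shaft. Best gripped on the shaft 95 mm above the underside.
- cupboard: Fixed low light-wood cupboard. Origin: on the worktop under the centre of its top board; x away from the robot, y left, z up. Board 220 mm (x) by 260 mm (y), underside at z 115 mm, top at z 130 mm. The carcass fills only x -20 to +120 mm, so the board overhangs 90 mm towards the robot. On the board, along y = 0: the sliding jaw and, beyond it, the V-block.
- vee (a point): Nominal axis of a ken seated in the steel V-block (30 mm high, opening towards the jaw), on the board's top, cupboard x +20, y 0 mm. The V-block is fixed, but set anew each time: the true axis lies up to 5 mm nearer or farther in x and within 1 mm in y. A ken standing between jaw and V-block is pushed home by the jaw.
- clamp_seat (a point): Point on the board's top (cupboard x +10, y 0, z 130 mm) where to set the centre of the ken's underside; there it clears the jaw and the V-block by 5 mm or more, whatever the start. x away from the robot.
- jaw: Sliding steel clamp jaw on the board, 34 mm wide (y), 20 mm thick, rising 3 to 31 mm above the board. Origin: on the board's top under the flat face that presses the ken; x is its closing direction, away from the robot. Driven only by the knob, 25 mm per radian. Its face starts at cupboard x -20 to -16 mm.
- knob (a joint): Lever knob angle, rad: 0 open, 1.3 stop; starts at 0.02 to 0.18. Turns about the vertical through knob_axis, counter-clockwise from above as it grows: the handle swings from left to right across the front. At value q it points pi - 0.65 + q from the cupboard's x axis. Stiff, stays where left: about 8 N sideways at the handle while the jaw runs free.
- knob_axis (a point): On the knob's vertical axis, 82 mm above the worktop, 22 mm behind the board's front edge; x as the cupboard's. The jaw meets the seated ken at a knob value of 0.63 to 1.05. From then on the handle force climbs 3 N per 10 N of jaw force: 16 N of jaw force is about 4.7 N more at the handle than running free, reached about 0.08 rad after first touch (the jaw gives 1 mm per 9 N).
- knob_handle (a point): Middle of the knob's handle: an upright round wooden grip, 22 mm across, from 57 to 107 mm above the worktop, 85 mm from the knob's axis, its centre 45 mm or more in front of the board's front edge. A steel arm 14 mm wide, 92 to 106 mm high, joins it to the hub under the board. Fingers reaching down in front of the board can push or grip it.
- blank: Bystander: plain upright dark wood cylinder without base or point, 36 mm across, 110 mm tall, on the other side of the cupboard from the ken. Origin: centre of the underside.
- jar: Bystander: small glass jar, 48 mm across, 65 mm tall, on the far left corner of the cupboard's top. Origin: centre of the underside.
- dish: Bystander: ceramic dish, 66 mm across, 22 mm high, on the far right part of the cupboard's top. Origin: centre of the underside.
- stand: Bystander: wooden ring, 54 mm across, 18 mm high, under the tama ball. Origin: centre of the underside.
- tama_center (a point): Bystander: centre of the gold lacquered tama ball, 60 mm across, resting on the ring.
- scraper: Bystander: steel spoke scraper, 220 mm long, lying on the right. Origin: under its middle.
- sandblock: Bystander: cork sanding block 80 x 50 x 30 mm on the right. Origin: centre of the underside.
- brush: Bystander: brush lying on the far left. Origin: under its middle.

How it is judged:
On the way, in this order (a step that is already met when the one before it is completed fails the run):
1. the ken stands upright on the board between jaw and V-block, let go, before the jaw bears on it (z of ken in the frame of cupboard between 0.126 and 0.136 m and x of ken in the frame of cupboard between -0.004 and 0.03 m and y of ken in the frame of cupboard between -0.014 and 0.014 m and angle between ken's own z axis and vertical below 0.12 rad and contact force between the fingers and ken below 0.1 N and contact force between jaw and ken below 3 N), for 0.3 s.
2. the jaw, closed by the knob, holds the ken with 8 to 25 N (z of ken in the frame of cupboard between 0.126 and 0.136 m and x of ken in the frame of cupboard between -0.004 and 0.03 m and y of ken in the frame of cupboard between -0.014 and 0.014 m and angle between ken's own z axis and vertical below 0.12 rad and contact force between jaw and ken between 8 and 25 N and value of joint knob above 0.5 rad), for 0.2 s.
At the end, for the whole second after the job is handed in: The ken stands upright (0.12 rad) on the cupboard's top (6 mm), its axis within 14 mm of the board's middle line and at cupboard x -4 to +30 mm, at rest, held by the jaw with 8 to 25 N, the knob past 0.5 rad; the gripper touches nothing (all of step 2 and contact force between the fingers and ken below 0.1 N and contact force between the fingers and anything else below 0.1 N and linear speed of ken below 0.02 m/s).
It fails at once if the jaw presses the ken with more than 30 N (contact force between jaw and ken above 30 N).
It fails at once if the ken is tipped over (angle between ken's own z axis and vertical above 0.6 rad).
It fails at once if the jaw is pushed directly by the fingers (over 10 N) (contact force between the fingers and jaw above 10 N).
It fails at once if another thing is disturbed (moved more than 25 mm) (distance of any of blank, jar, dish, stand, scraper, sandblock, brush, tama_center from where it was at the start of the episode above 0.025 m).
It also fails if it takes over 72 s, if anything falls off the work surface, if the arm or the gripper's body presses on something with over 40 N, if the wrist force passes 120 N, or if a joint passes its speed limit or range.

## Robot

A 6-joint arm with a two-finger parallel gripper is mounted at the origin on the work surface. World frame = base frame: x ahead of the robot, y to its left, z up, the work surface at z = 0. Lengths are in m, angles in rad, forces in N, time in s.
With the tool pointing down it reaches from about 0.25 to 0.725 m from the base axis. Payload 9.7 kg.
Tool frame: the origin (TCP) lies midway between the tips of the shut fingers; the grasp point (between the pads) lies 19 mm behind it; z points along the fingers, y is the line along which they close (so a half turn about z gives the same grasp; the last joint's range is limited). The gripper opens to 85 mm and grips with 20 to 120 N. Pads are 22 mm wide; open, the fingers measure 114 mm over their backs; the gripper's body (76 mm by 85 mm) begins 54 mm behind the grasp point. The pads swing forward as they close: fully open they stand 13 mm farther back than shut.
Start: joints at [1.187, 0.087, 0.176, 1.66, 0, 1.571], TCP at [0.206, 0.51, 0.231] pointing down, gripper open.
Joint ranges: [-3.13, 3.13], [-0.85, 1.81], [-1.15, 1.24], [-2.2, 2.28], [-1.44, 1.52], [-3.14, 3.14]. Speed limits (rad/s): [2.22, 2.22, 2.57, 3.14, 3.14, 3.14].

## Interface

Orientations are given as a unit quaternion [w, x, y, z].
In Python, from cell import arm, imaging gives the robot as it stands.
- The arm moves only by the tool jog_arm, never from a script. Its argument "targets" is one flat list of numbers, 7 for each row, row after row: the turn, a rotation vector about the tool's x, y, z in rad, then the shift along the tool's x, y, z in mm, then the closure, from 0 (fully open) to 1 (shut). A call has 1 to 8 rows; each row is the pose to reach, as a shift and turn from the pose commanded when the call began, along the tool's axes at that moment; what a row does not reach only later rows make up. A row lasts 1/10 s, in which the tool goes at most 50 mm and 8.59 degrees, less where a joint would pass 70% of its speed; a pose out of reach is approached as far as the arm can. A call with a gripper value outside its range is refused whole. The fingers move at their own pace and stop on an object; "newtons" is the grip in N (left out, the last holds). Time passes only in rows, so rows that repeat a pose let the fingers close. It gives the time, the measured TCP pose, the force, the opening and the grip force at its end, in the units of the state.
- arm.get_state(): the state, without advancing time (a new reading comes with each control period).
- imaging.get_image(name): name is "scene" or "top" or "wrist"; returns the picture (480x640x3 uint8, red, green, blue); there is no depth.
- imaging.camera_model(name): a dict with "fx", "fy", "cx", "cy" (pixels), "xyz" and "rotation" of the camera in the world. Camera axes: x right, y down, z forward; pixel columns grow to the right and rows downward; lengths in m; the calibration is good to about 2 mm. A picture is of the moment at which its call begins: read the wrist's pose just before it. camera_model takes no time and is no camera call; for the wrist camera it gives the pose at the moment of the call.
- arm.job_done(): hands the job in; it is judged then, once.
The state is a dict: "time": time; "joints": joint angles; "dq": joint speeds; "joint_torque": joint torques, N m; "position": TCP position; "eef_rot": TCP orientation; "wrist_force": force on the tool from outside, world axes, zero at the start; "ft_torque": the same for the moment, N m; "finger_gap": opening from 0.0 (shut) to 1.0 (fully open); "finger_force": force on a finger pad.
Only numpy, scipy, OpenCV 4.12 (cv2) and the standard library are available. Lean on these libraries where they do the work, as an engineer would, in place of code of your own. Each camera call takes 0.05 s, during which the arm holds its last target. There are 200 camera calls.

## Working session

There is one attempt and no reset: what is moved stays moved. The work goes in short steps, Python scripts to look and compute and a tool call to move; the robot and the scene stay as the last step left them, time stands still between calls to the robot, and variables do not carry over. Pictures are saved under pics/ and viewed, at most 10 in all, crops included, and the job is handed in when it is done.

Besides the shell and the picture viewer there is one more tool, called after ">>>" as name(argument=value, ...) on one line, values as JSON. jog_arm: Moves the arm, as the interface text tells. Its arguments: {"type":"object","properties":{"targets":{"type":"array","items":{"type":"number"}},"newtons":{"type":"number"}},"required":["targets"]}

```bash
mkdir -p pics; ls
python3 - <<'E'
from cell import arm, imaging
import cv2,numpy as np
s=arm.get_state(); print(s['time'],s['position'],s['eef_rot'],s['finger_gap'])
for n in ("scene","top"):
    im=imaging.get_image(n); cv2.imwrite(f"pics/{n}0.png",im[:,:,::-1]); m=imaging.camera_model(n); print(n,{k:np.round(v,4).tolist() for k,v in m.items()})
E
```

```text
pics
0.0 [0.20584464 0.50978775 0.23058891] [-1.45057962e-04  1.90705163e-01  9.81647143e-01 -6.37395608e-04] 0.9977266753886386
scene {'fx': 529.1532, 'fy': 529.1532, 'cx': 313.5443, 'cy': 241.409, 'xyz': [1.1997, -0.2088, 1.1089], 'rotation': [-0.2245, 0.7818, 0.5595, -0.1595]}
top {'fx': 544.7375, 'fy': 544.7375, 'cx': 323.2584, 'cy': 237.6196, 'xyz': [0.4409, -0.0022, 1.5447], 'rotation': [0.0362, -0.7026, 0.71, -0.0314]}
```

View pics/scene0.png

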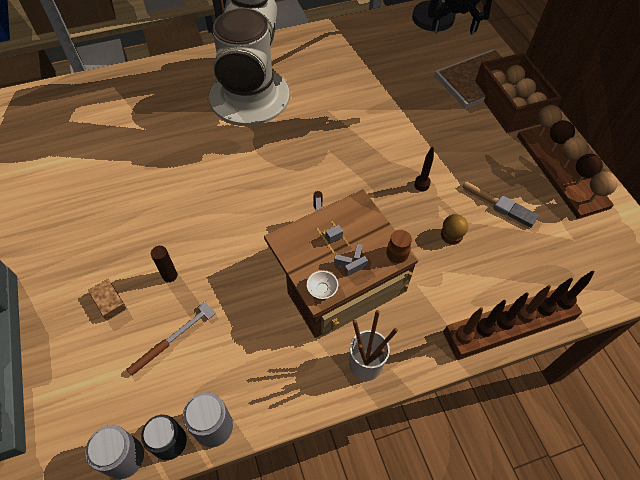

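View pics/top0.png

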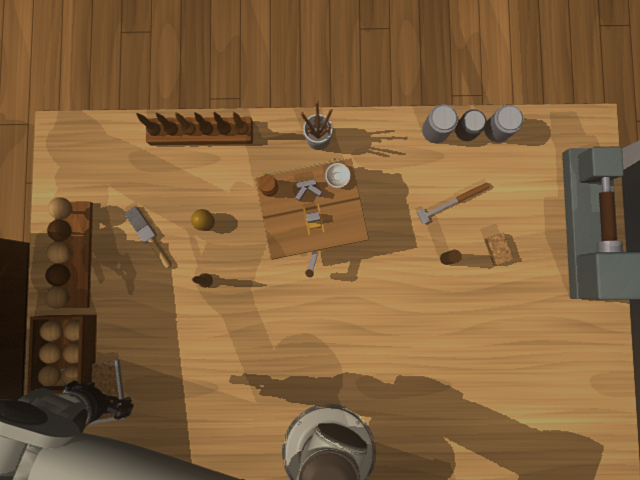

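The scene view shows the ken at about (423,186) base and (431,149) tip, with the blank at (164,263). In the top view the ken is at (205,280), the board corners are (257,178), (352,160), (368,240) and (271,259), and the handle is at (311,271). I'll refine these on enlarged crops.

```bash
cat > h.py <<'E'
import numpy as np, cv2
from cell import arm, imaging
from scipy.spatial.transform import Rotation as R
def cam(n):
    m=imaging.camera_model(n); q=np.array(m['rotation'])
    r=R.from_quat(q[[1,2,3,0]]).as_matrix() if q.shape==(4,) else q
    return m,r,np.array(m['xyz'])
def ray(c,u,v):
    m,r,o=c; return o, r@np.array([(u-m['cx'])/m['fx'],(v-m['cy'])/m['fy'],1])
def onz(c,u,v,z):
    o,d=ray(c,u,v); return o+d*(z-o[2])/d[2]
def proj(c,p):
    m,r,o=c; a=r.T@(np.array(p)-o); return np.array([m['cx']+m['fx']*a[0]/a[2],m['cy']+m['fy']*a[1]/a[2]])
def tri(c1,p1,c2,p2):
    o1,d1=ray(c1,*p1);o2,d2=ray(c2,*p2)
    t=np.linalg.lstsq(np.c_[d1,-d2],o2-o1,rcond=None)[0]
    a,b=o1+d1*t[0],o2+d2*t[1]; return (a+b)/2,np.linalg.norm(a-b)
E
python3 - <<'E'
from h import *
t=cv2.imread('pics/top0.png');s=cv2.imread('pics/scene0.png')
T=cam('top');S=cam('scene')
big=cv2.resize(t[150:290,245:385],(560,560),interpolation=cv2.INTER_CUBIC)
k1=cv2.resize(t[260:300,185:225],(240,240),interpolation=cv2.INTER_CUBIC)
k2=cv2.resize(s[145:195,405:445],(240,300),interpolation=cv2.INTER_CUBIC)
o=np.zeros((560,800,3),np.uint8);o[:,:560]=big;o[:240,560:]=k1;o[240:540,560:]=k2
cv2.imwrite('pics/c1.png',o)
for u,v in [(257,178),(352,160),(368,240),(271,259)]: print(onz(T,u,v,.13).round(4))
for u,v in [(269,236),(361,191),(418,255),(321,331)]: print(onz(S,u,v,.13).round(4))
print(tri(T,(195,279),S,(431,149)))
E
```

```text
[0.7366 0.1801 0.13  ]
[ 0.782  -0.0712  0.13  ]
[ 0.5691 -0.1097  0.13  ]
[0.5223 0.1433 0.13  ]
[ 0.5775 -0.0977  0.13  ]
[0.5273 0.1391 0.13  ]
[0.727  0.1916 0.13  ]
[ 0.8241 -0.063   0.13  ]
(array([0.47276662, 0.33894586, 0.14419003]), np.float64(0.0035235869531241573))
```

View pics/c1.png

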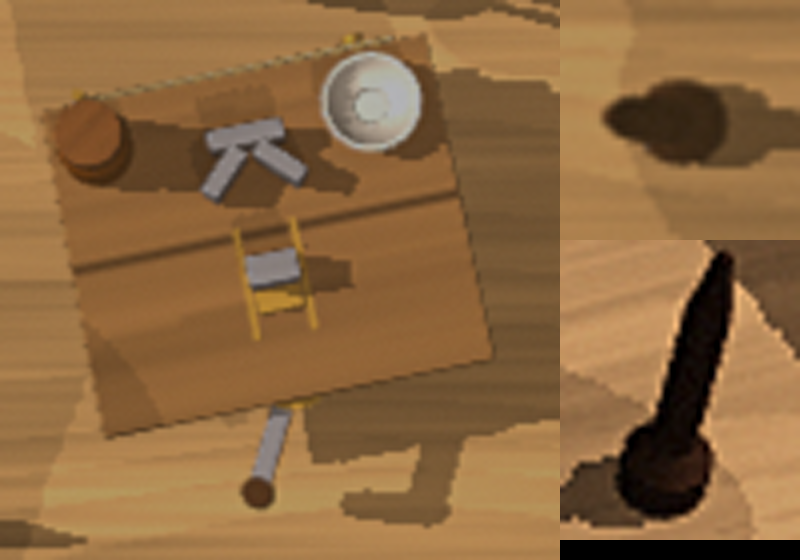

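The crop puts the board corners at (107,438), (494,357), (425,35) and (45,110), and the handle top at (258,487). The far edge of the jaw's top is near (271,253). The ken's base is at (123,122) in its top inset and (105,235) in its scene inset.

```bash
cat > meas.py <<'E'
from h import *
T=cam('top');S=cam('scene')
f=lambda x,y:(245+(x+.5)/4-.5,150+(y+.5)/4-.5)
names=['FL','FR','BR','BL']
P=np.array([onz(T,*f(*p),.13) for p in [(107,438),(494,357),(425,35),(45,110)]])
print(P.round(4),[np.linalg.norm(P[i]-P[(i+1)%4]).round(4) for i in range(4)])
ax=[P[2]-P[1],P[3]-P[0]]; ay=[P[0]-P[1],P[3]-P[2]]
yx=[np.arctan2(a[1],a[0]) for a in ax]; yy=[np.arctan2(-a[0],a[1]) for a in ay]; print('yaws',yx,yy)
yaw=np.mean(yx+yy); C=P.mean(0);C[2]=0; print('C',C,yaw)
x=np.array([np.cos(yaw),np.sin(yaw),0]);y=np.array([-x[1],x[0],0])
loc=lambda p:(round((p-C)@x*1e3,1),round((p-C)@y*1e3,1))
h=onz(T,*f(258,487),.107);print('handle',h,loc(h))
ka=C-.088*x; v=h-ka; print('r',np.hypot(*v[:2]),'q',(np.arctan2(v@y,v@x)%(2*np.pi))-np.pi+.65)
j=onz(T,*f(271,253),.161);print('jaw',loc(j)); print('seat',C+.01*x)
g=lambda x,y:(185+(x+.5)/6-.5,260+(y+.5)/6-.5)
k=lambda x,y:(405+(x+.5)/6-.5,145+(y+.5)/6-.5)
print('ken top z.015',onz(T,*g(123,122),.015),'scene z.01',onz(S,*k(105,235),.01),'tip',tri(T,g(52,117),S,k(164,14)))
print('blank',onz(T,450,257,.06)) 
s=arm.get_state();print(R.from_quat(np.array(s['eef_rot'])[[1,2,3,0]]).as_matrix().round(3))
E
python3 meas.py
```

```text
[[ 0.5219  0.1424  0.13  ]
 [ 0.5721 -0.1101  0.13  ]
 [ 0.7864 -0.0683  0.13  ]
 [ 0.739   0.1831  0.13  ]] [np.float64(0.2574), np.float64(0.2183), np.float64(0.2558), np.float64(0.2208)]
yaws [np.float64(0.19237927661364979), np.float64(0.1854046199971625)] [np.float64(0.19617060181348123), np.float64(0.1864264845273618)]
C [0.65484033 0.03675897 0.        ] 0.1900952457379138
handle [0.48986453 0.04516191 0.107     ] (np.float64(-160.4), np.float64(39.4))
r 0.08245223343695515 q 0.15145817211807133
jaw (np.float64(-17.4), np.float64(0.4))
seat [0.66466019 0.03864849 0.        ]
ken top z.015 [0.47210742 0.34022153 0.015     ] scene z.01 [0.47428104 0.34250071 0.01      ] tip (array([0.47217484, 0.34124012, 0.15024256]), np.float64(0.002010986554970405))
blank [ 0.52657592 -0.33740357  0.06      ]
[[-0.927  0.374 -0.   ]
 [ 0.374  0.927 -0.001]
 [ 0.    -0.001 -1.   ]]
```

Sizes agree with those given (board 257 x 220 mm, knob radius 82 mm, tip height 150 mm). The ken is at (0.4725, 0.341) and the seat at (0.6647, 0.0386). Moving above the ken.

>>> jog_arm(targets=[0, 0, 0, -40, -7, 0, 0, 0, 0, 0, -85, -15, 0, 0, 0, 0, 0, -130, -24, 0, 0, 0, 0, 0, -175, -32, 0, 0, 0, 0, 0, -220, -40, 0, 0, 0, 0, 0, -265, -48, 0, 0, 0, 0, 0, -300, -55, 0, 0, 0, 0, 0, -310, -57, 0, 0], newtons=25)

```text
time: 0.9
position: [0.4744, 0.3389, 0.2304]
eef_rot: [-0.0, 0.192, 0.981, -0.001]
wrist_force: [0.0, 0.9, -0.7]
finger_gap: 0.997
finger_force: 0.0
```

Run:
```python
from h import *
s=arm.get_state();print(s['time'],s['position'],np.round(s['joints'],3))
c=cam('wrist');im=imaging.get_image('wrist');b=im[:,:,::-1].copy()
for z in (0.02,.095,.15):
    p=proj(c,[.4725,.341,z]);print(z,p);cv2.circle(b,tuple(int(v) for v in p),4,(0,255,0),1)
cv2.imwrite('pics/w1.png',b)
```

```text
0.9 [0.47439193 0.33885154 0.23038766] [ 6.200e-01  1.690e-01  2.640e-01  1.668e+00 -1.000e-03  1.008e+00]
0.02 [319.06633861 197.58288962]
0.095 [318.98226299 217.03748819]
0.15 [318.88801572 238.84574463]
```

View pics/w1.png

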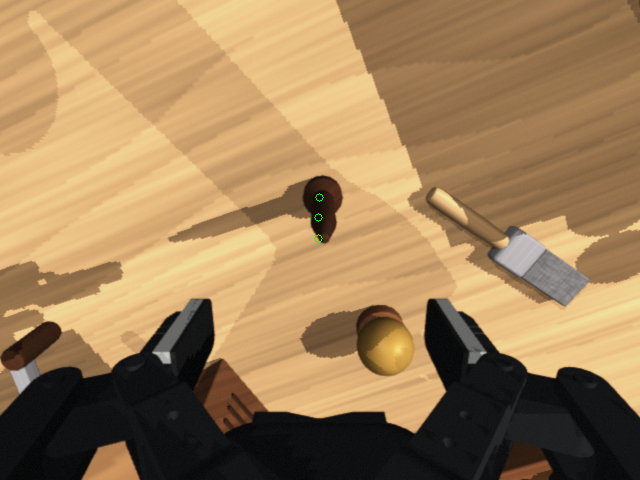

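The wrist view shows the ken's tip near (324,238) and its base near (323,195), about 5 px right of my prediction, which is roughly 2 mm.

Run:
```python
from h import *
c=cam('wrist');print(c[0]['fx'],c[2])
k=[onz(c,324,238,.148),onz(c,323,195,.019)];print(k)
s=arm.get_state();Rm=R.from_quat(np.array(s['eef_rot'])[[1,2,3,0]]).as_matrix();print(s['position'],[(Rm.T@(p-s['position'])*1e3).round(1) for p in k], Rm.T@(np.array([.4725,.341,.2304])-s['position'])*1e3)
```

```text
363.32201895461986 [0.40431642 0.36924288 0.37289059]
[array([0.47363827, 0.3442809 , 0.148     ]), array([0.47155882, 0.3457295 , 0.019     ])]
[0.47419967 0.3390738  0.23038965] [array([ 2.5,  4.7, 82.4]), array([  4.9,   5.4, 211.4])] [ 2.30085654  1.14243791 -0.01130597]
```

>>> jog_arm(targets=[0, 0, 0, 0, 2, 0, 0, 0, 0, 0, 0, 2, 35, 0, 0, 0, 0, 0, 2, 75, 0, 0, 0, 0, 0, 2, 110, 0, 0, 0, 0, 0, 2, 138, 0, 0, 0, 0, 0, 2, 150, 0, 0, 0, 0, 0, 2, 150, 0, 0, 0, 0, 0, 2, 150, 0])

```text
time: 1.75
position: [0.4727, 0.3438, 0.0828]
eef_rot: [0.0, 0.19, 0.982, 0.001]
wrist_force: [-0.3, 0.7, 0.5]
finger_gap: 1.001
finger_force: 0.0
```

>>> jog_arm(targets=[0, 0, 0, 0, 0, 0, 0.5, 0, 0, 0, 0, 0, 0, 0.6, 0, 0, 0, 0, 0, 0, 0.7, 0, 0, 0, 0, 0, 0, 0.8, 0, 0, 0, 0, 0, 0, 0.85, 0, 0, 0, 0, 0, 0, 0.9, 0, 0, 0, 0, 0, 0, 0.9, 0, 0, 0, 0, 0, 0, 0.9])

```text
time: 2.55
position: [0.473, 0.3429, 0.0817]
eef_rot: [0.0, 0.191, 0.982, 0.0]
wrist_force: [-0.3, -0.6, 5.2]
finger_gap: 0.224
finger_force: 24.7
```

>>> jog_arm(targets=[0, 0, 0, 0, 0, -10, 0.9, 0, 0, 0, 0, 0, -35, 0.9, 0, 0, 0, 0, 0, -65, 0.9, 0, 0, 0, 0, 0, -100, 0.9, 0, 0, 0, 0, 0, -130, 0.9, 0, 0, 0, 0, 0, -152, 0.9, 0, 0, 0, 0, 0, -160, 0.9, 0, 0, 0, 0, 0, -160, 0.9], newtons=40)

```text
time: 3.35
position: [0.4731, 0.3432, 0.2421]
eef_rot: [0.0, 0.191, 0.982, 0.001]
wrist_force: [0.2, 0.6, -1.6]
finger_gap: 0.217
finger_force: 39.2
```

>>> jog_arm(targets=[0, 0, 0, -10, -7, 0, 0.9, 0, 0, 0, -35, -25, 0, 0.9, 0, 0, 0, -65, -47, 0, 0.9, 0, 0, 0, -95, -68, 0, 0.9, 0, 0, 0, -125, -90, 0, 0.9, 0, 0, 0, -155, -112, 0, 0.9, 0, 0, 0, -185, -133, 0, 0.9, 0, 0, 0, -215, -155, 0, 0.9])

```text
time: 4.15
position: [0.6144, 0.1163, 0.2394]
eef_rot: [-0.001, 0.191, 0.982, -0.001]
wrist_force: [0.1, 0.5, -0.5]
finger_gap: 0.22
finger_force: 39.2
```

>>> jog_arm(targets=[0, 0, 0, -25, -18, 0, 0.9, 0, 0, 0, -45, -33, 0, 0.9, 0, 0, 0, -62, -45, 0, 0.9, 0, 0, 0, -72, -52, 0, 0.9, 0, 0, 0, -77, -55, 0, 0.9, 0, 0, 0, -77, -55, 0, 0.9, 0, 0, 0, -77, -55, 0, 0.9, 0, 0, 0, -77, -55, 0, 0.9])

```text
time: 4.95
position: [0.6644, 0.0387, 0.2407]
eef_rot: [-0.001, 0.191, 0.982, -0.0]
wrist_force: [-0.3, -0.7, 0.3]
finger_gap: 0.219
finger_force: 44.0
```

Run:
```python
from h import *
s=arm.get_state();print(s['time'],s['position'],s['eef_rot'],s['finger_gap'],s['finger_force'],s['wrist_force'])
o=[]
for n in ('scene','top'):
    im=imaging.get_image(n)[:,:,::-1];cv2.imwrite(f'pics/{n}1.png',im)
    o.append(cv2.resize(im[140:270,260:390] if n=='top' else im[140:290,250:400],(400,400),interpolation=cv2.INTER_CUBIC))
w=imaging.get_image('wrist')[:,:,::-1];cv2.imwrite('pics/w2f.png',w)
cv2.imwrite('pics/c2.png',np.hstack(o))
```

```text
4.95 [0.6643895  0.03866423 0.24072733] [-6.05914590e-04  1.90753027e-01  9.81637829e-01 -2.98560943e-04] 0.21909154645931692 44.03256863513434 [-0.33793207 -0.74882259  0.28593763]
```

View pics/c2.png

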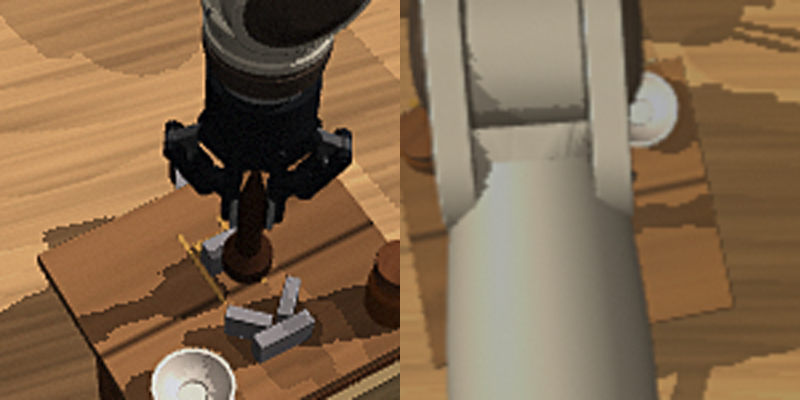

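View pics/w2f.png

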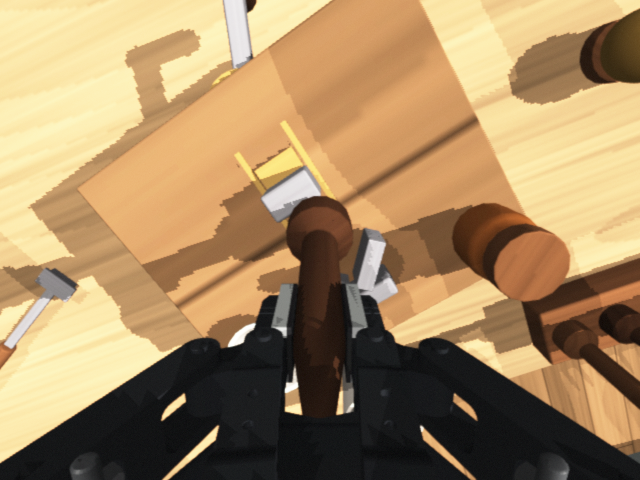

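The wrist view shows the ken held upright, with its base spanning columns 288–352 at about row 228. The far edge of the jaw's top runs from (280,218) to about (322,195), and the front-right board corner is at (78,190). The scene view shows the base between the jaw and the V-block.

Run:
```python
from h import *
c=cam('wrist')
C=np.array([.6548,.0368,0]);yaw=.19
x=np.array([np.cos(yaw),np.sin(yaw),0]);y=np.array([-x[1],x[0],0])
loc=lambda p:(np.array([(p-C)@x,(p-C)@y])*1e3).round(1)
for nm,u,v,z in [('FR',78,190,.13),('frontedge',335,0,.13),('jaw faceR',280,218,.161),('jaw faceL',322,195,.161),('jaw backR',262,196,.161),('jaw backL',309,167,.161),('ken',320,228,.177)]:
    p=onz(c,u,v,z);print(nm,p.round(4),loc(p))
# predicted extents of base circle for a ken at TCP
tc=arm.get_state()['position']
a=np.linspace(0,6.28,60)
for z in(.159,.179):
    P=np.array([proj(c,[tc[0]+.02*np.cos(t),tc[1]+.02*np.sin(t),z]) for t in a]);print(z,P.min(0),P.max(0))
```

```text
FR [ 0.575  -0.1066  0.13  ] [-105.5 -125.8]
frontedge [0.5337 0.1038 0.13  ] [-106.3   88.6]
jaw faceR [0.6405 0.0236 0.161 ] [-16.5 -10.3]
jaw faceL [0.6368 0.0538 0.161 ] [-14.5  20.1]
jaw backR [0.6234 0.0189 0.161 ] [-34.2 -11.6]
jaw backL [0.6178 0.0528 0.161 ] [-33.3  22.7]
ken [0.6517 0.0464 0.177 ] [-1.2 10. ]
0.159 [286.16602876 211.96740382] [347.41029937 270.03188688]
0.179 [283.28286057 220.27967383] [349.89220943 282.84798168]
```

Run:
```python
from h import *
S=cam('scene');W=cam('wrist')
s=cv2.imread('pics/scene1.png');w=cv2.imread('pics/w2f.png')
tc=np.array([.6644,.0387])
xt=np.array([-.927,.374]);a=np.linspace(0,6.28,40)
def draw(im,c,tilt,col):
    ax=np.r_[-xt*np.sin(tilt),np.cos(tilt)]; p0=np.r_[tc,.2407+.017]  # grip point, ken height .095
    u=np.cross(ax,[0,1,0.]);u/=np.linalg.norm(u);v=np.cross(ax,u)
    for h,r in((0,.02),(.02,.02),(.03,.01),(.11,.01),(.148,.003)):
        q=np.array([proj(c,p0+ax*(h-.097)+r*(np.cos(t)*u+np.sin(t)*v)) for t in a])
        cv2.polylines(im,[(q*8).astype(np.int32)],True,col,1,cv2.LINE_AA,3)
# measured shaft in wrist: upright centreline prediction
for h in (0,.02,.03,.06): print(h,proj(W,np.r_[tc,.1607+h]).round(1),proj(S,np.r_[tc,.1607+h]).round(1))
sx=cv2.resize(s[190:260,310:380],None,fx=1,fy=1)
draw(w,W,0,(0,255,0))
K=6;big=cv2.resize(s,None,fx=K,fy=K,interpolation=cv2.INTER_CUBIC)
m,r,o=S;m2=dict(m);
for k in('fx','fy','cx','cy'):m2[k]=m[k]*K
draw(big,(m2,r,o),0,(0,255,0))
out=np.zeros((480,800,3),np.uint8);out[:,:400]=w[:,120:520];out[:,400:]=big[195*K:275*K,305*K:305*K+400];cv2.imwrite('pics/c3.png',out)
```

```text
0 [316.3 242.5] [341.7 243.5]
0.02 [316.  253.3] [342.2 238.4]
0.03 [315.9 259.5] [342.4 235.8]
0.06 [315.4 281.9] [343.2 227.8]
```

View pics/c3.png

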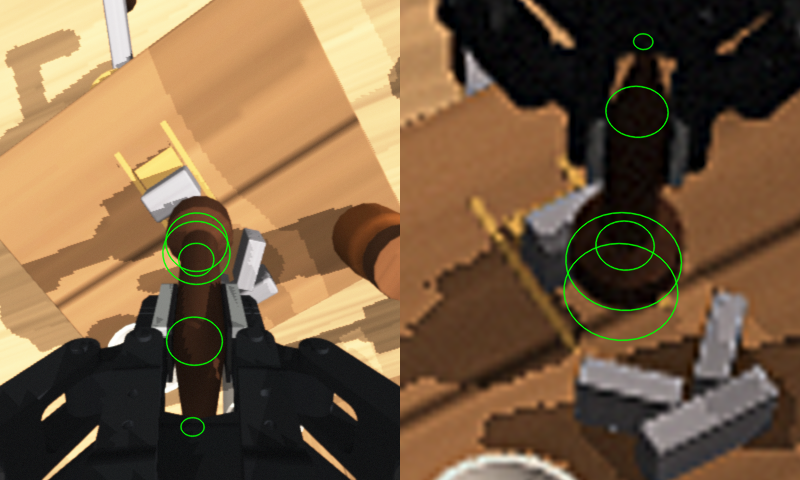

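The overlay shows the ken tilted in the grip. Against the upright prediction, its base is about 6 px (≈12 mm) toward the robot in both views, and its tip is slightly away from the robot. I'll triangulate the tilt.

Run:
```python
from h import *
S=cam('scene');W=cam('wrist')
xt=np.array([-.927,.374,0]);yt=np.array([.374,.927,0])
tc=arm.get_state()['position'];g=tc+[0,0,.017]
b,e=tri(W,(320,226),S,(342.7,237.7));print('base',b,e,[(b-tc)@xt*1e3,(b-tc)@yt*1e3],'tilt',np.arctan2((b-g)@xt,g[2]-b[2]),np.linalg.norm(b-g))
# scene only: underside centre & tip vs tilt
for t in (0,.1,.15,.2,.25):
    ax=-xt*np.sin(t)+np.array([0,0,np.cos(t)])
    print(t,*[proj(S,g+ax*(h-.097)).round(1) for h in (0,.148)],proj(W,g-ax*.097).round(1))
w=cv2.imread('pics/w2f.png');m=cv2.inRange(w,(0,0,0),(45,55,90))
for r in range(235,300,10):
    c=np.where(m[r,290:350])[0]+290; print(r,c.min(),c.max())
```

```text
base [0.65380369 0.04508198 0.16441602] 0.000881899107854491 [np.float64(12.289491932264843), np.float64(1.6281324292951584)] tilt 0.13034521815852523 0.09456635223283699
0 [341.9 243.4] [345.7 201.8] [316.8 242.8]
0.1 [342.  239.4] [345.6 204.1] [316.7 228.7]
0.15 [342.1 237.4] [345.6 205.3] [316.7 221.7]
0.2 [342.2 235.2] [345.5 206.5] [316.7 214.7]
0.25 [342.3 233.1] [345.5 207.7] [316.7 207.7]
235 290 331
245 290 349
255 294 345
265 301 338
275 299 339
285 294 344
295 292 346
```

The tilt is about 0.13 rad, base toward tool +x. I'll turn the tool by -0.13 about its y, fine-tune the position, then lower near the board.

>>> jog_arm(targets=[0, -0.05, 0, -1, 1, 0, 0.9, 0, -0.1, 0, -2, 2, 0, 0.9, 0, -0.13, 0, -3, 2, 0, 0.9, 0, -0.13, 0, -3, 2, 5, 0.9, 0, -0.13, 0, -3, 2, 10, 0.9, 0, -0.13, 0, -3, 2, 16, 0.9, 0, -0.13, 0, -3, 2, 20, 0.9, 0, -0.13, 0, -3, 2, 20, 0.9])

```text
time: 5.9
position: [0.6683, 0.0394, 0.2199]
eef_rot: [0.063, 0.19, 0.98, -0.013]
wrist_force: [-0.9, 0.2, -1.3]
finger_gap: 0.218
finger_force: 44.0
```

Run:
```python
from h import *
s=arm.get_state();print(s['time'],s['position'],s['eef_rot'],s['wrist_force'])
b=imaging.get_image('scene')[:,:,::-1];w=imaging.get_image('wrist')[:,:,::-1]
cv2.imwrite('pics/s3.png',b)
out=np.hstack([w[80:480,120:520],cv2.resize(b[195:275,305:385],(400,400),interpolation=cv2.INTER_CUBIC)]);cv2.imwrite('pics/c4.png',out)
g=s['position']+np.array([0,0,.017])+np.array([-.927,.374,0])*.0022
for n in('scene','wrist'):
    print(n,[proj(cam(n),g+[0,0,h-.097]).round(1) for h in(0,.02,.148)])
```

```text
5.9 [0.66827206 0.03944701 0.21985947] [ 0.06271882  0.19039651  0.97962021 -0.01264004] [-0.9220555   0.21076192 -1.25296666]
scene [array([342.3, 249.1]), array([342.7, 244.2]), array([346. , 208.9])]
wrist [array([316.5, 223.6]), array([316.3, 237.1]), array([313.1, 442.9])]
```

View pics/c4.png

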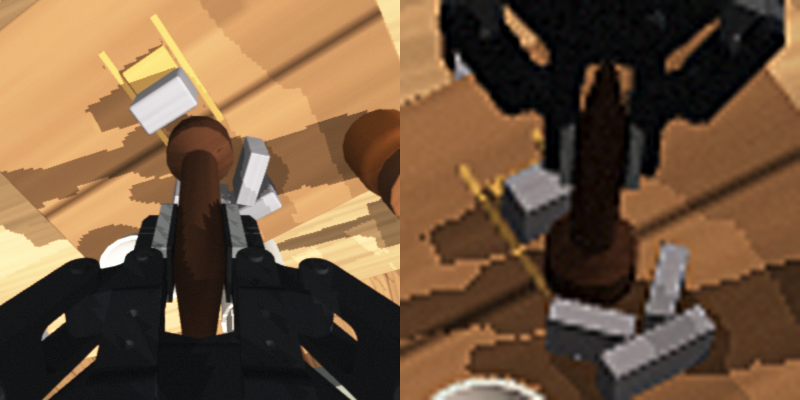

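The wrist crop shows the jaw's far top edge from (266,215) to (317,177) in full-image pixels, and the base's near rim at row 195, which matches the prediction. The scene crop shows the ken upright, with its tip at (346,207).

Run:
```python
from h import *
c=cam('wrist');s=arm.get_state();yt=np.array([.374,.927,0])
yaw=.19;x=np.array([np.cos(yaw),np.sin(yaw),0]);y=np.array([-x[1],x[0],0])
k=s['position']+np.array([-.927,.374,0])*.0022
for d in(0,.002):
    a,b=[onz(c,u,v,.161)-d*yt for u,v in((266,215),(317,177))];print(np.linalg.norm(a-b),((k-(a+b)/2)@x*1e3).round(1),((k-(a+b)/2)@y*1e3).round(1), (np.arctan2(*(b-a)[[1,0]])-np.pi/2))
S=cam('scene')  # V-block in scene crop: top corners z .16
for u,v in((556,299),(633,320),(550,320),(662,243),(687,250)): 
    p=onz(S,305+(u-400)/5,195+v/5,.16)-k; print((p@x*1e3).round(1),(p@y*1e3).round(1))
```

```text
0.0364824159565064 29.3 -2.1 0.26925777475669244
0.0364824159565064 30.3 -0.4 0.26925777475669244
15.2 -25.4
39.7 -2.8
22.6 -32.7
13.9 27.6
22.0 34.9
```

>>> jog_arm(targets=[0, 0, 0, 1, -1, 2, 0.9, 0, 0, 0, 1.5, -1, 4, 0.9, 0, 0, 0, 2, -1, 6, 0.9, 0, 0, 0, 2, -1, 7, 0.9, 0, 0, 0, 2, -1, 8, 0.9, 0, 0, 0, 2, -1, 9, 0.9, 0, 0, 0, 2, -1, 9, 0.9, 0, 0, 0, 2, -1, 9, 0.9])

```text
time: 6.8
position: [0.6674, 0.039, 0.2121]
eef_rot: [0.064, 0.19, 0.98, -0.012]
wrist_force: [0.1, -0.8, -0.7]
finger_gap: 0.216
finger_force: 44.0
```

>>> jog_arm(targets=[0, 0, 0, 0, 0, 1, 0.9, 0, 0, 0, 0, 0, 1, 0.9, 0, 0, 0, 0, 0, 1, 0.9])

```text
time: 7.1
position: [0.6674, 0.0389, 0.2112]
eef_rot: [0.064, 0.19, 0.98, -0.012]
wrist_force: [0.5, 0.1, 0.1]
finger_gap: 0.214
finger_force: 44.1
```

>>> jog_arm(targets=[0, 0, 0, 0, 0, 1, 0.9, 0, 0, 0, 0, 0, 1, 0.9, 0, 0, 0, 0, 0, 1, 0.9])

```text
time: 7.4
position: [0.6678, 0.0389, 0.211]
eef_rot: [0.064, 0.19, 0.98, -0.012]
wrist_force: [-0.4, 0.2, 5.4]
finger_gap: 0.22
finger_force: 44.6
```

>>> jog_arm(targets=[0, 0, 0, 0, 0, 1, 0.9, 0, 0, 0, 0, 0, 1, 0.9, 0, 0, 0, 0, 0, 1, 0.9])

```text
time: 7.7
position: [0.6679, 0.0389, 0.211]
eef_rot: [0.065, 0.19, 0.979, -0.012]
wrist_force: [-3.5, 0.9, 10.4]
finger_gap: 0.22
finger_force: 45.3
```

Contact with the board: the ken is seated. Releasing.

>>> jog_arm(targets=[0, 0, 0, 0, 0, -1, 0.9, 0, 0, 0, 0, 0, -1, 0.7, 0, 0, 0, 0, 0, -1, 0.6, 0, 0, 0, 0, 0, -1, 0.4, 0, 0, 0, 0, 0, -1, 0.4, 0, 0, 0, 0, 0, -1, 0.4, 0, 0, 0, 0, 0, -1, 0.4], newtons=20)

```text
time: 8.4
position: [0.6675, 0.0389, 0.21]
eef_rot: [0.064, 0.19, 0.98, -0.012]
wrist_force: [0.2, -0.2, -0.7]
finger_gap: 0.606
finger_force: 0.0
```

>>> jog_arm(targets=[0, 0, 0, -1, 0, -10, 0.4, 0, 0, 0, -4, 0, -30, 0.4, 0, 0, 0, -8, 0, -60, 0.4, 0, 0, 0, -12, 0, -90, 0.4, 0, 0, 0, -13, 0, -100, 0.4, 0, 0.13, 0, -13, 0, -100, 0.4, 0, 0.13, 0, -13, 0, -100, 0.4, 0, 0.13, 0, -13, 0, -100, 0.4])

```text
time: 9.2
position: [0.6684, 0.0385, 0.3098]
eef_rot: [-0.001, 0.191, 0.982, -0.0]
wrist_force: [-0.3, -0.7, -0.6]
finger_gap: 0.598
finger_force: 0.0
```

Run:
```python
from h import *
s=arm.get_state();print(s['time'],s['position'],s['eef_rot'],s['wrist_force'])
b=imaging.get_image('scene')[:,:,::-1];w=imaging.get_image('wrist')[:,:,::-1]
cv2.imwrite('pics/s5.png',b)
out=np.hstack([w[80:480,120:520],cv2.resize(b[175:275,295:395],(400,400),interpolation=cv2.INTER_CUBIC)]);cv2.imwrite('pics/c5.png',out)
S=cam('scene');k=np.array([.6656,.0398,.13])
print([proj(S,k+[0,0,h]).round(1) for h in(0,.148)],[proj(cam('wrist'),k+[0,0,h]).round(1) for h in(0,.148)])
```

```text
9.2 [0.66837434 0.03852604 0.30975302] [-1.02807628e-03  1.91025061e-01  9.81584596e-01 -2.21886670e-04] [-0.28260917 -0.69354045 -0.58022936]
[array([341.8, 251.3]), array([345.4, 211.7])] [array([317.5, 204.1]), array([316.4, 267.4])]
```

View pics/c5.png

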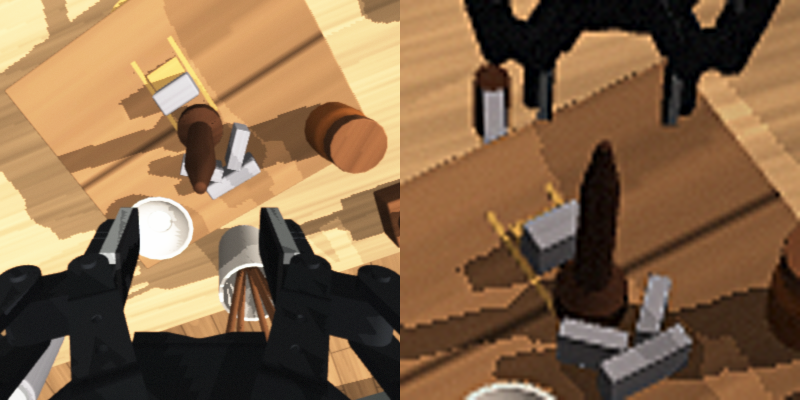

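The ken stands upright and free between the jaw and the V-block. In the wrist crop the handle is out of view. Next I move the shut fingers to the left of the lever handle.

>>> jog_arm(targets=[0, 0, 0.1, 10, -1, 0, 1, 0, 0, 0.25, 35, -4, 0, 1, 0, 0, 0.4, 65, -7, 0, 1, 0, 0, 0.55, 95, -10, 0, 1, 0, 0, 0.7, 125, -13, 0, 1, 0, 0, 0.85, 150, -16, 0, 1, 0, 0, 1.0, 170, -18, 0, 1, 0, 0, 1.1, 181, -19, 0, 1], newtons=40)

```text
time: 10.1
position: [0.4904, 0.0894, 0.3127]
eef_rot: [0.001, 0.678, 0.736, 0.002]
wrist_force: [0.2, 0.3, 0.7]
finger_gap: -0.001
finger_force: 0.0
```

>>> jog_arm(targets=[0, 0, 0.15, 0, 0, 0, 1, 0, 0, 0.3, 0, 0, 0, 1, 0, 0, 0.4, 0, 0, 20, 1, 0, 0, 0.4, 0, 0, 60, 1, 0, 0, 0.4, 0, 0, 100, 1, 0, 0, 0.4, 0, 0, 130, 1, 0, 0, 0.4, 0, 0, 140, 1, 0, 0, 0.4, 0, 0, 140, 1])

```text
time: 10.9
position: [0.4917, 0.089, 0.171]
eef_rot: [0.0, 0.809, 0.588, -0.0]
wrist_force: [0.4, -0.5, 0.1]
finger_gap: -0.002
finger_force: 0.0
```

Run:
```python
from h import *
s=arm.get_state();print(s['time'],s['position'],s['eef_rot'],s['wrist_force'],s['finger_gap'])
Rm=R.from_quat(np.array(s['eef_rot'])[[1,2,3,0]]).as_matrix();print('xang',np.arctan2(Rm[1,0],Rm[0,0]))
c=cam('wrist');w=imaging.get_image('wrist')[:,:,::-1].copy();cv2.imwrite('pics/w6r.png',w)
h=[.4895,.0470,.107];p=proj(c,h);print(p);cv2.circle(w,tuple(int(v) for v in p),5,(0,255,0),2)
cv2.imwrite('pics/w6.png',w)
```

```text
10.9 [0.49169219 0.08902371 0.17095135] [ 9.30278085e-05  8.08598354e-01  5.88361022e-01 -1.77425963e-05] [ 0.36633797 -0.4584184   0.12753157] -0.0018864058089580193
xang 1.2580608083880847
[335.24108547 313.50072149]
```

View pics/w6.png

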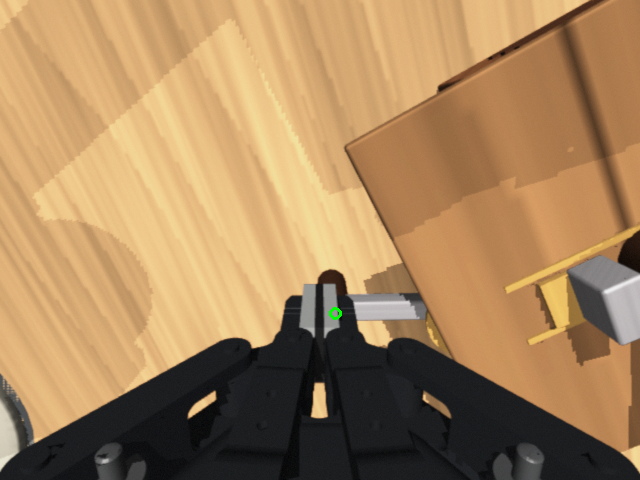

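The handle shows just ahead of the shut fingers, its near edge at (332,270), in line with the prediction. The lever arm is parallel to the finger face. Descending, then closing the gap.

>>> jog_arm(targets=[0, 0, 0, 0, 0, 20, 1, 0, 0, 0, 0, 0, 50, 1, 0, 0, 0, 0, 0, 75, 1, 0, 0, 0, 0, 0, 85, 1, 0, 0, 0, 0, 0, 85, 1, 0, 0, 0, -6, 0, 85, 1, 0, 0, 0, -12, 0, 85, 1, 0, 0, 0, -12, 0, 85, 1])

```text
time: 11.75
position: [0.4893, 0.077, 0.0873]
eef_rot: [0.0, 0.809, 0.588, 0.001]
wrist_force: [-0.2, 0.7, 0.4]
finger_gap: 0.002
finger_force: 0.0
```

```bash
cat > st.py <<'E'
from h import *
s=arm.get_state();Rm=R.from_quat(np.array(s['eef_rot'])[[1,2,3,0]]).as_matrix()
p=s['position'];ka=np.array([.5696,.0220]);f=Rm.T@np.array(s['wrist_force'])
k=(Rm.T@np.r_[ka-p[:2],0])*1e3
q=np.arctan2(Rm[1,0],Rm[0,0])+np.pi-.19-np.pi/2-np.pi+.65+0
q=np.arctan2(Rm[1,0],Rm[0,0])+np.pi/2-.19-np.pi+.65
print(s['time'],p.round(4),'k',k.round(1),'toolq',round(q,3),'f tool',f.round(1))
E
python3 - <<'E'
import numpy as np
k=np.array([-25,93.])
for d in (.01,.02,.03,.04,.05,.1,.15,.2,.25,.3): 
    c,s=np.cos(d),np.sin(d);print(d,(k-np.array([k[0]*c+k[1]*s,-k[0]*s+k[1]*c])).round(1))
E
python3 st.py
```

```text
0.01 [-0.9 -0.2]
0.02 [-1.9 -0.5]
0.03 [-2.8 -0.7]
0.04 [-3.7 -0.9]
0.05 [-4.7 -1.1]
0.1 [-9.4 -2. ]
0.15 [-14.2  -2.7]
0.2 [-19.   -3.1]
0.25 [-23.8  -3.3]
0.3 [-28.6  -3.2]
11.75 [0.4893 0.077  0.0873] k [-27.5  93.4   0.1] toolq 0.146 f tool [ 0.6 -0.4 -0.4]
```

>>> jog_arm(targets=[0, 0, -0.05, -4.7, -1.1, 0, 1, 0, 0, -0.1, -9.4, -2, 0, 1, 0, 0, -0.15, -14.2, -2.7, 0, 1, 0, 0, -0.2, -19, -3.1, 0, 1, 0, 0, -0.2, -19, -3.1, 0, 1, 0, 0, -0.2, -19, -3.1, 0, 1])

```text
time: 12.35
position: [0.4803, 0.0609, 0.0866]
eef_rot: [-0.0, 0.746, 0.666, 0.001]
wrist_force: [-0.7, 4.8, 2.2]
finger_gap: -0.004
finger_force: 2.1
```

```bash
python3 st.py
```

```text
12.35 [0.4803 0.0609 0.0866] k [-28.5  93.1   0. ] toolq 0.346 f tool [ 4.7 -1.3 -2.2]
```

>>> jog_arm(targets=[0, 0, -0.04, -3.7, -0.9, 0, 1, 0, 0, -0.08, -7.5, -1.7, 0, 1, 0, 0, -0.12, -11.3, -2.3, 0, 1, 0, 0, -0.15, -14.2, -2.7, 0, 1, 0, 0, -0.15, -14.2, -2.7, 0, 1, 0, 0, -0.15, -14.2, -2.7, 0, 1])

```text
time: 12.95
position: [0.4756, 0.0472, 0.0866]
eef_rot: [-0.0, 0.694, 0.72, 0.0]
wrist_force: [-3.1, 5.1, 3.8]
finger_gap: -0.001
finger_force: 2.9
```

```bash
python3 st.py
```

```text
12.95 [0.4756 0.0472 0.0866] k [-28.6  93.   -0. ] toolq 0.496 f tool [ 5.2 -2.9 -3.8]
```

>>> jog_arm(targets=[0, 0, -0.02, -1.9, -0.5, 0, 1, 0, 0, -0.04, -3.7, -0.9, 0, 1, 0, 0, -0.06, -5.6, -1.3, 0, 1, 0, 0, -0.08, -7.5, -1.7, 0, 1])

```text
time: 13.35
position: [0.4739, 0.0402, 0.0865]
eef_rot: [-0.001, 0.664, 0.747, 0.001]
wrist_force: [-5.3, 9.3, 5.3]
finger_gap: 0.0
finger_force: 4.8
```

>>> jog_arm(targets=[0, 0, -0.02, -1.9, -0.5, 0, 1, 0, 0, -0.04, -3.7, -0.9, 0, 1])

```text
time: 13.55
position: [0.4733, 0.0363, 0.0865]
eef_rot: [-0.001, 0.649, 0.761, 0.0]
wrist_force: [-5.9, 7.7, 5.6]
finger_gap: 0.005
finger_force: 4.8
```

```bash
python3 st.py
```

```text
13.55 [0.4733 0.0363 0.0865] k [-29.3  92.9  -0.1] toolq 0.618 f tool [ 8.5 -4.6 -5.5]
```

>>> jog_arm(targets=[0, 0, -0.02, -1.9, -0.5, 0, 1, 0, 0, -0.04, -3.7, -0.9, 0, 1])

```text
time: 13.75
position: [0.4728, 0.0325, 0.0865]
eef_rot: [-0.001, 0.634, 0.773, 0.0]
wrist_force: [-7.2, 8.1, 6.2]
finger_gap: 0.001
finger_force: 4.9
```

```bash
python3 st.py
```

```text
13.75 [0.4728 0.0325 0.0865] k [-29.3  92.8  -0.2] toolq 0.658 f tool [ 9.4 -5.4 -6.2]
```

>>> jog_arm(targets=[0, 0, -0.02, -1.9, -0.5, 0, 1, 0, 0, -0.04, -3.7, -0.9, 0, 1])

```text
time: 13.95
position: [0.4725, 0.0286, 0.0865]
eef_rot: [-0.001, 0.618, 0.786, 0.0]
wrist_force: [-7.3, 8.8, 7.0]
finger_gap: 0.0
finger_force: 5.0
```

```bash
python3 st.py
```

```text
13.95 [0.4725 0.0286 0.0865] k [-29.3  92.8  -0.2] toolq 0.698 f tool [10.3 -5.1 -7. ]
```

>>> jog_arm(targets=[0, 0, -0.01, -0.9, -0.2, 0, 1, 0, 0, -0.02, -1.9, -0.5, 0, 1, 0, 0, -0.03, -2.8, -0.7, 0, 1])

```text
time: 14.25
position: [0.4724, 0.0257, 0.0864]
eef_rot: [-0.001, 0.607, 0.795, 0.0]
wrist_force: [-8.1, 8.2, 6.1]
finger_gap: 0.001
finger_force: 4.9
```

```bash
python3 st.py
```

```text
14.25 [0.4724 0.0257 0.0864] k [-29.2  92.7  -0.2] toolq 0.727 f tool [10.1 -5.7 -6.1]
```

>>> jog_arm(targets=[0, 0, -0.01, -0.9, -0.2, 0, 1, 0, 0, -0.02, -1.9, -0.5, 0, 1, 0, 0, -0.03, -2.8, -0.7, 0, 1])

```text
time: 14.55
position: [0.4724, 0.0228, 0.0864]
eef_rot: [-0.001, 0.595, 0.804, 0.0]
wrist_force: [-7.7, 7.0, 5.5]
finger_gap: -0.005
finger_force: 4.9
```

```bash
cat >> st.py <<'E'
im=imaging.get_image('scene')[:,:,::-1].astype(np.float32)
old=cv2.imread('pics/s5.png').astype(np.float32)
# ken shaft shift by phase correlation on a patch of the upper shaft, red-dark
def patch(i): return cv2.GaussianBlur(i[205:256,325:365].mean(2).astype(np.float32),(0,0),.8)
t=patch(old)[6:46,8:32].copy();r=cv2.matchTemplate(patch(im),t,cv2.TM_CCOEFF_NORMED)
cv2.imwrite('pics/s_last.png',im)
m0=(old[205:225,335:358].max(2)<75);m1=(im[205:225,335:358].max(2)<75)
cx=lambda m:np.argwhere(m).mean(0).round(2)
print('shaft',cx(m0),m0.sum(),cx(m1),m1.sum(),'match',cv2.minMaxLoc(r)[1:4:2])
E
python3 st.py
```

```text
14.55 [0.4724 0.0228 0.0864] k [-29.2  92.7  -0.2] toolq 0.757 f tool [ 8.9 -5.3 -5.5]
shaft [13.63  9.86] 105 [14.23 11.33] 87 match (0.9304338097572327, (9, 10))[ WARN:0@1.170] global loadsave.cpp:1063 imwrite_ Unsupported depth image for selected encoder is fallbacked to CV_8U.
```

The scene match shows the ken sliding toward the V-block, still at free-running force.

>>> jog_arm(targets=[0, 0, -0.01, -0.9, -0.2, 0, 1, 0, 0, -0.02, -1.9, -0.5, 0, 1, 0, 0, -0.03, -2.8, -0.7, 0, 1])

```text
time: 14.9
position: [0.4725, 0.0199, 0.0863]
eef_rot: [-0.001, 0.583, 0.813, 0.0]
wrist_force: [-9.4, 7.5, 5.9]
finger_gap: -0.005
finger_force: 4.9
```

```bash
python3 st.py 2>/dev/null
```

```text
14.9 [0.4725 0.0199 0.0863] k [-29.2  92.6  -0.2] toolq 0.787 f tool [10.1 -6.5 -5.9]
shaft [13.63  9.86] 105 [14.43 11.65] 83 match (0.9241070747375488, (10, 9))
```

>>> jog_arm(targets=[0, 0, -0.01, -0.9, -0.2, 0, 1, 0, 0, -0.02, -1.9, -0.5, 0, 1, 0, 0, -0.03, -2.8, -0.7, 0, 1])

```text
time: 15.25
position: [0.4726, 0.017, 0.0863]
eef_rot: [-0.001, 0.57, 0.821, -0.0]
wrist_force: [-10.5, 6.6, 6.0]
finger_gap: -0.001
finger_force: 4.9
```

```bash
python3 st.py 2>/dev/null
```

```text
15.25 [0.4726 0.017  0.0863] k [-29.2  92.6  -0.2] toolq 0.817 f tool [ 9.9 -7.5 -6. ]
shaft [13.63  9.86] 105 [14.56 11.85] 79 match (0.9295527935028076, (10, 9))
```

>>> jog_arm(targets=[0, 0, -0.01, -0.9, -0.8, 0, 1, 0, 0, -0.02, -1.9, -1.5, 0, 1, 0, 0, -0.03, -2.8, -2.2, 0, 1])

```text
time: 15.6
position: [0.4727, 0.0137, 0.0864]
eef_rot: [-0.001, 0.558, 0.83, 0.001]
wrist_force: [-0.2, 7.7, 1.3]
finger_gap: -0.0
finger_force: 3.8
```

```bash
python3 st.py 2>/dev/null
```

```text
15.6 [0.4727 0.0137 0.0864] k [-28.9  92.9   0. ] toolq 0.847 f tool [ 7.2  2.7 -1.3]
shaft [13.63  9.86] 105 [14.77 12.04] 77 match (0.9317211508750916, (10, 10))
```

>>> jog_arm(targets=[0, 0, -0.01, -0.9, -0.2, 0, 1, 0, 0, -0.02, -1.9, -0.5, 0, 1, 0, 0, -0.03, -2.8, -0.7, 0, 1])

```text
time: 15.95
position: [0.473, 0.0109, 0.0863]
eef_rot: [-0.001, 0.545, 0.838, 0.001]
wrist_force: [-2.8, 8.2, 1.8]
finger_gap: 0.002
finger_force: 4.0
```

```bash
python3 st.py 2>/dev/null
```

```text
15.95 [0.473  0.0109 0.0863] k [-28.9  92.8   0. ] toolq 0.877 f tool [ 8.6  0.8 -1.8]
shaft [13.63  9.86] 105 [14.89 12.33] 73 match (0.9260141253471375, (10, 10))
```

>>> jog_arm(targets=[0, 0, -0.01, -0.9, -0.3, 0, 1, 0, 0, -0.02, -1.9, -0.6, 0, 1, 0, 0, -0.03, -2.8, -0.9, 0, 1])

```text
time: 16.3
position: [0.4734, 0.008, 0.0864]
eef_rot: [-0.001, 0.533, 0.846, 0.001]
wrist_force: [-2.0, 7.5, 1.8]
finger_gap: 0.005
finger_force: 3.9
```

```bash
python3 st.py 2>/dev/null
```

```text
16.3 [0.4734 0.008  0.0864] k [-28.9  92.8   0. ] toolq 0.907 f tool [ 7.6  1.4 -1.8]
shaft [13.63  9.86] 105 [15.01 12.43] 69 match (0.9160453677177429, (10, 10))
```

>>> jog_arm(targets=[0, 0, -0.01, -0.9, -0.3, 0, 1, 0, 0, -0.02, -1.9, -0.6, 0, 1, 0, 0, -0.03, -2.8, -0.9, 0, 1])

```text
time: 16.65
position: [0.4738, 0.005, 0.0863]
eef_rot: [-0.001, 0.52, 0.854, 0.001]
wrist_force: [-1.0, 8.2, 1.5]
finger_gap: 0.006
finger_force: 3.8
```

```bash
python3 st.py 2>/dev/null
```

```text
16.65 [0.4738 0.005  0.0863] k [-28.9  92.9   0. ] toolq 0.937 f tool [ 7.7  2.9 -1.5]
shaft [13.63  9.86] 105 [15.   12.64] 67 match (0.9191762208938599, (11, 10))
```

>>> jog_arm(targets=[0, 0, -0.01, -0.9, -0.2, 0, 1, 0, 0, -0.02, -1.9, -0.4, 0, 1, 0, 0, -0.03, -2.8, -0.6, 0, 1])

```text
time: 17.0
position: [0.4744, 0.0023, 0.0863]
eef_rot: [-0.001, 0.507, 0.862, 0.001]
wrist_force: [-2.7, 7.7, 2.0]
finger_gap: 0.001
finger_force: 3.9
```

```bash
python3 st.py 2>/dev/null
```

```text
17.0 [0.4744 0.0023 0.0863] k [-29.   92.8   0. ] toolq 0.967 f tool [ 8.1  1.4 -2. ]
shaft [13.63  9.86] 105 [15.16 12.78] 63 match (0.9254114627838135, (11, 10))
```

>>> jog_arm(targets=[0, 0, -0.01, -0.9, -0.3, 0, 1, 0, 0, -0.02, -1.9, -0.5, 0, 1, 0, 0, -0.03, -2.8, -0.8, 0, 1])

```text
time: 17.35
position: [0.475, -0.0006, 0.0863]
eef_rot: [-0.001, 0.494, 0.869, 0.001]
wrist_force: [-2.9, 7.4, 3.0]
finger_gap: 0.003
finger_force: 3.9
```

```bash
python3 st.py 2>/dev/null
```

```text
17.35 [ 0.475  -0.0006  0.0863] k [-29.   92.8  -0. ] toolq 0.997 f tool [ 7.8  1.3 -3. ]
shaft [13.63  9.86] 105 [15.18 13.08] 62 match (0.9199122190475464, (11, 10))
```

>>> jog_arm(targets=[0, 0, -0.01, -0.9, -0.3, 0, 1, 0, 0, -0.02, -1.9, -0.5, 0, 1, 0, 0, -0.03, -2.8, -0.8, 0, 1])

```text
time: 17.7
position: [0.4757, -0.0033, 0.0863]
eef_rot: [-0.001, 0.481, 0.877, 0.001]
wrist_force: [-3.8, 7.9, 3.0]
finger_gap: 0.002
finger_force: 4.5
```

```bash
python3 st.py 2>/dev/null
```

```text
17.7 [ 0.4757 -0.0033  0.0863] k [-29.1  92.8  -0. ] toolq 1.027 f tool [ 8.7  1.  -3. ]
shaft [13.63  9.86] 105 [15.37 13.1 ] 60 match (0.9199208617210388, (11, 10))
```

>>> jog_arm(targets=[0, 0, -0.01, -0.9, -0.2, 0, 1, 0, 0, -0.02, -1.9, -0.5, 0, 1, 0, 0, -0.02, -1.9, -0.5, 0, 1])

```text
time: 18.05
position: [0.4763, -0.0051, 0.0863]
eef_rot: [-0.001, 0.472, 0.881, 0.001]
wrist_force: [-4.1, 8.3, 2.7]
finger_gap: -0.004
finger_force: 4.4
```

```bash
python3 st.py 2>/dev/null
```

```text
18.05 [ 0.4763 -0.0051  0.0863] k [-29.1  92.7  -0. ] toolq 1.047 f tool [ 9.2  1.2 -2.7]
shaft [13.63  9.86] 105 [15.37 13.15] 59 match (0.9209012985229492, (11, 10))
```

The ken has stopped moving and the force is rising, so first touch was at a tool angle of about 1.02. Finer steps now.

>>> jog_arm(targets=[0, 0, -0.01, -0.9, -0.2, 0, 1, 0, 0, -0.02, -1.9, -0.5, 0, 1, 0, 0, -0.03, -2.8, -0.8, 0, 1])

```text
time: 18.4
position: [0.477, -0.0076, 0.0863]
eef_rot: [-0.001, 0.459, 0.889, 0.001]
wrist_force: [-4.6, 10.7, 3.6]
finger_gap: 0.001
finger_force: 5.5
```

```bash
python3 st.py 2>/dev/null
```

```text
18.4 [ 0.477  -0.0076  0.0863] k [-29.5  92.7  -0. ] toolq 1.077 f tool [11.4  2.5 -3.6]
shaft [13.63  9.86] 105 [15.33 13.2 ] 60 match (0.920032262802124, (11, 11))
```

>>> jog_arm(targets=[0, 0, -0.01, -0.9, -0.2, 0, 1, 0, 0, -0.02, -1.9, -0.5, 0, 1])

```text
time: 18.65
position: [0.4775, -0.0094, 0.0863]
eef_rot: [-0.001, 0.45, 0.893, 0.001]
wrist_force: [-5.8, 10.3, 4.4]
finger_gap: 0.002
finger_force: 6.0
```

```bash
python3 st.py 2>/dev/null
```

```text
18.65 [ 0.4775 -0.0094  0.0863] k [-29.6  92.7  -0. ] toolq 1.097 f tool [11.7  1.5 -4.4]
shaft [13.63  9.86] 105 [15.37 13.15] 59 match (0.9193369150161743, (11, 11))
```

>>> jog_arm(targets=[0, 0, -0.005, -0.5, -0.1, 0, 1, 0, 0, -0.01, -0.9, -0.2, 0, 1, 0, 0, -0.01, -0.9, -0.2, 0, 1])

```text
time: 19.0
position: [0.4778, -0.0102, 0.0863]
eef_rot: [-0.001, 0.446, 0.895, 0.001]
wrist_force: [-5.9, 11.2, 4.3]
finger_gap: -0.002
finger_force: 6.0
```

```bash
python3 st.py 2>/dev/null
```

```text
19.0 [ 0.4778 -0.0102  0.0863] k [-29.7  92.6  -0. ] toolq 1.107 f tool [12.5  2.1 -4.2]
shaft [13.63  9.86] 105 [15.32 13.2 ] 60 match (0.9189313054084778, (11, 11))
```

Handle force is about 4.5 N above free running, so jaw force is about 15–16 N. Backing off and lifting away.

>>> jog_arm(targets=[0, 0, 0, 3, 0, 0, 1, 0, 0, 0, 10, 0, 0, 1, 0, 0, 0, 20, 0, 0, 1, 0, 0, 0, 22, 0, -20, 1, 0, 0, 0, 22, 0, -60, 1, 0, 0, 0, 22, 0, -100, 1, 0, 0, 0, 22, 0, -140, 1, 0, 0, 0, 22, 0, -140, 1])

```text
time: 19.85
position: [0.4665, 0.0063, 0.2315]
eef_rot: [0.004, 0.446, 0.895, 0.002]
wrist_force: [0.6, 0.5, 0.8]
finger_gap: 0.002
finger_force: 0.0
```

>>> jog_arm(targets=[0, 0, 0, 0, 0, 0, 1, 0, 0, 0, 0, 0, 0, 1, 0, 0, 0, 0, 0, 0, 1, 0, 0, 0, 0, 0, 0, 1])

```text
time: 20.25
position: [0.4649, 0.006, 0.225]
eef_rot: [-0.001, 0.446, 0.895, -0.0]
wrist_force: [-0.1, 0.5, 0.8]
finger_gap: -0.001
finger_force: 0.0
```

```bash
python3 st.py 2>/dev/null
python3 - <<'E'
from h import *
a=cv2.imread('pics/top0.png');b=imaging.get_image('top')[:,:,::-1]
T=cam('top');h=cv2.absdiff(a,b).max(2)
# handle now: dark brown disc in front of the board, jaw/ken state via scene match
S=cv2.imread('pics/s_last.png');m=(S[195:262,325:370].max(2)<75);p=np.argwhere(m)
print('ken mask rows',p[:,0].min()+195,p[:,0].max()+195,[ (r+195,np.where(m[r])[0].mean().round(1)+325) for r in range(12,60,8) if m[r].any()])
c=np.array([.656,.0386,.13])+.018*np.array([.982,.189,0]); print([proj(cam('scene'),c+[0,0,z]).round(1) for z in(0.03,.1,.148)])
E
```

```text
20.25 [0.4649 0.006  0.225 ] k [-50.4  93.2  -0.2] toolq 1.107 f tool [ 0.5  0.2 -0.8]
shaft [13.63  9.86] 105 [15.37 13.15] 59 match (0.9094939827919006, (11, 11))
ken mask rows 215 261 [(215, np.float64(349.0)), (223, np.float64(347.5)), (231, np.float64(345.7)), (239, np.float64(345.8)), (247, np.float64(343.1))]
[array([344.8, 246.8]), array([346.6, 228.5]), array([348. , 214.7])]
```

The ken stands upright, unmoved since the lever was released, and the gripper is clear. Handing in.

```bash
python3 -c "
from cell import arm
print(arm.job_done())"
```

```text
the job is handed in; nothing more can be done
None
```

I handed the job in: the ken stands upright in the V-block, clamped at an estimated 15–16 N of jaw force (inferred from the handle force), with the gripper clear of everything; no verdict came back.

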